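# Open the pressure pot

## Robot

A 7-joint arm with a two-finger parallel gripper is mounted at the origin on a cart in front of the work surface, level with it; the furniture and walls round the work are solid. World frame = base frame: x ahead of the robot, y to its left, z up, the work surface at z = 0. Lengths are in mm, angles in rad, forces in N, time in s.
With the tool pointing down it reaches from about 400 to 850 mm from the base axis. Payload 10.4 kg.
Tool frame: the origin (TCP) lies on the centre line of the jaws, within the pads' length; the fingertips stand 8 mm ahead of it and the grasp point (between the pads) lies 11 mm behind it; z points along the fingers, y is the line along which they close (so a half turn about z gives the same grasp; the last joint's range is limited). The gripper opens to 85 mm and grips with 20 to 120 N. Pads are 22 mm wide; open, the fingers measure 114 mm over their backs; the gripper's body (76 mm by 85 mm) begins 54 mm behind the grasp point. The pads swing forward as they close: fully open they stand 13 mm farther back than shut.
Start: joints at [1.13, 0.332, -0.065, 1.46, 0.022, 1.35, -0.088], TCP at [253.617, -571.252, 239.338] pointing down, gripper open.
Joint ranges: [-2.6, 2.6], [-0.5, 2.12], [-1.47, 1.34], [0.16, 2.42], [-1.27, 4.41], [0.06, 2.06], [-2.6, 2.6]. Speed limits (rad/s): [2.22, 2.22, 2.79, 2.79, 3.14, 3.14, 3.14].

## Interface

Orientations are given as a unit quaternion [w, x, y, z].
In Python, from cell import bot, fingers, eyes, job, readout gives the robot as it stands. Calls block until the motion is done:
- bot.reach(position, orientation): joint-space move of the TCP to a pose.
- bot.servo_line(position, rotation=None, velocity=150): straight line of the TCP; rotation=None keeps the orientation; velocity is the mean speed in mm/s.
- bot.goto_joints(angles): joint-space move.
- fingers.command_gripper(opening, f_grip=None): opening from 0.0 (shut) to 1.0 (fully open); f_grip is the grip in N (None keeps the last); returns when the fingers have stopped.
- bot.hold(seconds).
- bot.ik(position, orientation): joint angles nearest the present ones, or None.
- eyes.snapshot(name): name is "scene" or "top" or "wrist"; returns a dict with "image" (480x640x3 uint8, red, green, blue), "fx", "fy", "cx", "cy" (pixels), "eye" and "attitude" of the camera in the world. Camera axes: x right, y down, z forward; pixel columns grow to the right and rows downward; lengths in mm; the calibration is good to about 2 mm. A picture is of the moment at which its call begins. There is no depth.
A pose or a line that the arm cannot do raises bot.PlanningError and nothing moves.
- job.job_done(): hands the job in; it is judged then, once.
Readings, each from a call of its own:
- readout.get_clock(): time.
- readout.get_joint_pos(): joint angles.
- readout.get_dq(): joint speeds.
- readout.get_effort(): joint torques, N m.
- readout.get_ee_pos(): TCP position.
- readout.get_ee_rot(): TCP orientation.
- readout.get_wrist_force(): force on the tool from outside, world axes, zero at the start.
- readout.get_wrist_torque(): the same for the moment, N m.
- readout.get_opening(): opening from 0.0 (shut) to 1.0 (fully open).
- readout.get_finger_force(): force on a finger pad.
Only numpy, scipy, OpenCV 4.12 (cv2) and the standard library are available. Lean on these libraries where they do the work, as an engineer would, in place of code of your own. Each camera call takes 0.05 s, during which the arm holds its last target. There are 200 camera calls.

## Task

The resin-infiltration run is over and the small steel pressure pot on the bench has been vented: open it so that the specimen dish inside can be reached. Unscrew the wing nut on its clamp bolt until the washer under it stands above the lip of the lug, swing the bolt outward out of the slotted lug of the lid until it lies down, then lift the lid by its handle until it stands upright. Leave the dish, vial, beaker, marker and syringe pack round the pot where they are.

Things in the scene. Friction and masses are not known exactly. Their poses are not given: they have to be found in the camera images.
- pressure_pot: round steel pot fixed to the bench: base plate 144 mm diameter, body 116 mm diameter, flange 136 mm diameter at z = 85 to 95 mm, closed lid to z = 107 mm (domed to 111 mm, with a gauge 43 mm wide up to z = 149 mm on it, 15 mm behind the centre). Origin: centre of its underside; x points from the clamp bolt at the front to the lid hinge at the back, y to the left (seen from the front), z up. In this frame the bolt axis stands at x = -84 mm, y = 0
- wing_nut (a joint): angle of the wing nut on the clamp bolt (rad): starts at 0 to 0.5 (screwed down); grows as the nut is unscrewed, anticlockwise seen from above; end of thread at 8 (the nut is captive). It rises 8 mm per full turn (coarse multi-start thread), friction about 0.15 N m. Its round washer (22 mm diameter, 3 mm thick) sits behind a 3.5 mm high lip at the open end of the lug: it is above the lip from 2.8 rad on, and the bolt swings out without rubbing from 3.7 rad on
- nut_wings (a point): middle of the two wings of the steel wing nut, on the bolt axis (z = 133 mm when screwed fully down). Its x axis runs from wing to wing (span 54 mm; two discs of 23 mm diameter), its y axis across the flat faces of the wings (9 mm thick), its z axis along the bolt away from the pivot. The wings reach from 11 mm below to 11 mm above this point; the tapered hub below them, to 10 mm below this point, is 15 to 19 mm thick; the bolt (8 mm diameter) ends between the wings
- swing_bolt (a joint): angle of the clamp bolt about its pivot (rad): 0 upright in the slot of the lug, grows as its top swings outward (towards -x of the pot, away from it), 1.5 lying down, its stop. Light friction; from about 0.4 on it sinks to the stop by itself within about a second
- bolt_pivot (a point): pivot of the clamp bolt, on its axis, z = 37 mm; the hinge axis is parallel to y of the pot. The lug's top face, on which the washer sits, is 70 mm above it; the lug is 34 mm wide, its slot 11 mm wide and open outward, ending 13.5 mm outside the bolt axis
- lid (a joint): angle of the lid about its hinge (rad): 0 closed, 1.57 upright, 1.8 its stop. The lid (0.3 kg, hidden mass varies) is held down by the nut until the bolt is swung out; its stiff hinge (0.42 N m) keeps it where it is left; it takes about 3 to 5 N at the handle
- lid_hinge (a point): point on the hinge axis of the lid, at x = 80 mm, y = 0, z = 101 mm of the pot; the axis is parallel to y of the pot and the lid's front edge rises and goes back over it
- lid_handle (a point): centre of the lid handle: a black grip like a thick coin on edge (34 mm diameter, 14 mm thick, flat faces across y of the pot) on a cranked arm (10 mm thick, last 20 mm along x) from the lid's front left edge; at x = -98, y = 78, z = 114 mm of the pot when closed. It moves on an arc of 178 mm radius about the hinge axis and can turn between fingers pinched on its faces
- petri_dish: lidded petri dish, 59 mm diameter, 15 mm high, loose on the bench left of the pot; bystander
- vial: amber vial, 23 mm diameter, 57 mm high, standing loose to the right of the pot; bystander
- beaker: glass beaker, 77 mm diameter, 94 mm high, standing loose right behind the pot; bystander
- marker: marker pen, 135 mm long, 17 mm thick, lying loose near the bench's front edge; bystander
- syringe_pack: sealed syringe pack, 104x43x16 mm, lying loose to the left of the pot; bystander

How it is judged:
By the outcome, as a careful person would: the job done as asked, in the order asked, and still so for the second after the job is handed in, with the robot touching nothing.
It also fails if it takes over 64 s, if anything falls off the work surface, if the arm or the gripper's body presses on something with over 40 N, if the wrist force passes 120 N, or if a joint passes its speed limit or range.

## Working session

There is one attempt and no reset: what is moved stays moved. The work goes in short steps, each a Python script; the robot and the scene stay as the last script left them, time stands still between calls to the robot, and variables do not carry over. Pictures are saved under pics/ and viewed, at most 10 in all, crops included, and the job is handed in when it is done.

```bash
ls; mkdir -p pics; python3 - <<'E'
from cell import bot, fingers, eyes, job, readout
import cv2
for n in ("scene","top"):
    s=eyes.snapshot(n); cv2.imwrite(f"pics/{n}0.png",s["image"][:,:,::-1]); print(n,[s[k] for k in("fx","fy","cx","cy","eye","attitude")])
print(readout.get_ee_rot(),readout.get_clock())
E
```

```text
pics
scene [540.1979397630175, 540.1979397630175, 315.93911372122255, 237.92173782513865, array([1001.34474185,  501.27542016,  899.97099065]), array([-0.17321627,  0.59221623,  0.75191033, -0.23217865])]
top [439.9206802998807, 439.9206802998807, 326.6228797589082, 242.18198423537373, array([421.56944574, 368.49421266, 944.48339682]), array([ 0.04001184, -0.70573635,  0.70692693, -0.02428092])]
[-6.21867888e-04  9.78257837e-01  2.07391385e-01 -1.78104606e-04] 0.1
```

View pics/scene0.png

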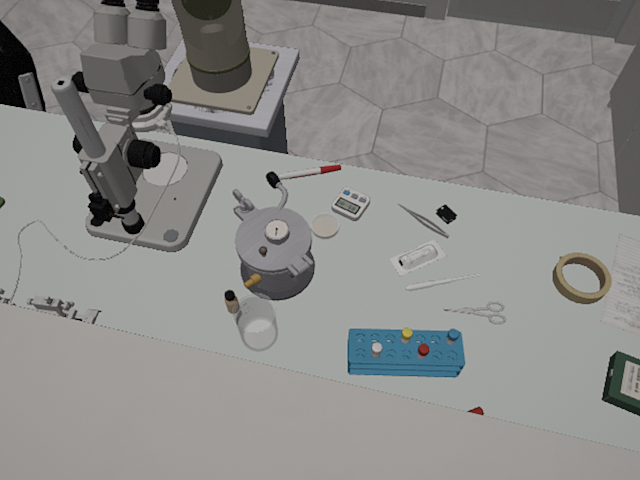

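View pics/top0.png

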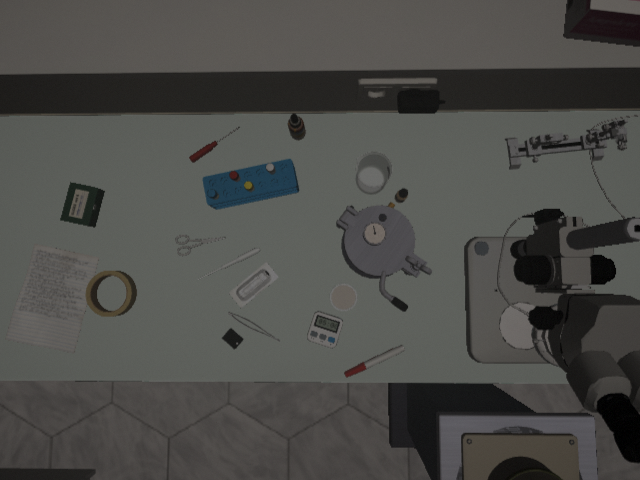

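The scene view shows the pot at about (275,245), with the nut at (243,203) and the handle grip at (273,180). In the top view the lid is at about (378,241), the nut at (421,267) and the grip at (399,304). The microscope stands to the robot's right. I'll zoom in on both views.

```bash
python3 - <<'E'
import cv2,numpy as np
a=cv2.imread("pics/scene0.png")[160:300,220:340]; b=cv2.imread("pics/top0.png")[190:330,325:445]
f=lambda i:cv2.resize(cv2.convertScaleAbs(i,alpha=1.4),None,fx=3.3,fy=3.3,interpolation=cv2.INTER_CUBIC)
cv2.imwrite("pics/crop1.png",np.hstack([f(a),f(b)]))
E
```

```text
(no output)
```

View pics/crop1.png

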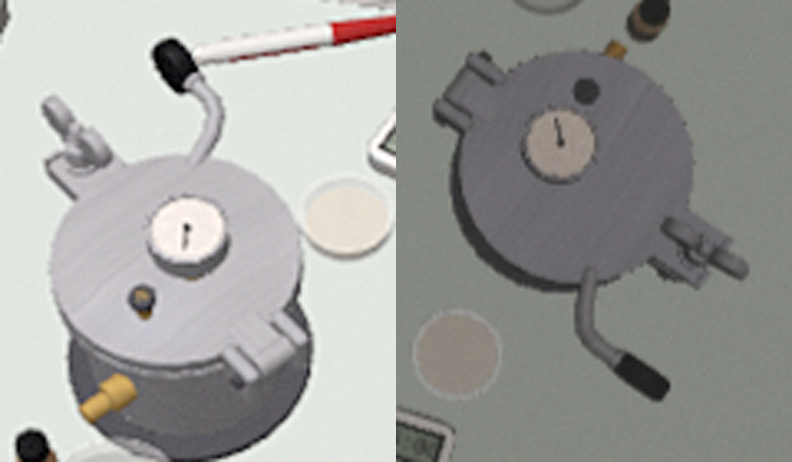

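```bash
cat > h.py <<'E'
import numpy as np
from scipy.spatial.transform import Rotation as R
from scipy.optimize import least_squares
def rot(q): return R.from_quat(np.roll(q,-1))
def proj(s,P):
    c=rot(s["attitude"]).inv().apply(np.atleast_2d(P)-s["eye"]); return np.c_[s["cx"]+s["fx"]*c[:,0]/c[:,2],s["cy"]+s["fy"]*c[:,1]/c[:,2]]
def w(p,L):  # pot frame -> world, p=(x,y,yaw)
    return R.from_euler('z',p[2]).apply(L)+[p[0],p[1],0]
def down(a): # tool down, jaw closing line (tool y) at world angle a
    y=np.array([np.cos(a),np.sin(a),0]); z=np.array([0,0,-1.]); M=np.c_[np.cross(y,z),y,z]
    return np.roll(R.from_matrix(M).as_quat(),1)
E
python3 - <<'E'
from h import *
from cell import eyes, readout
S=eyes.snapshot("scene");T=eyes.snapshot("top")
so=lambda u,v:(u/3.3+220,v/3.3+160); to=lambda u,v:((u-396)/3.3+325,v/3.3+190)
os=np.array([so(187,230),so(175,65),so(57,113),so(95,155)]);ot=np.array([to(560,145),to(640,377),to(681,231),to(733,265)])
def res(p,full=False):
    d=18*np.array([np.cos(p[3]),np.sin(p[3]),0]);n=np.array([-84,0,134.])
    L=np.array([[15,0,148],[-98,78,114],n+d,n-d]);W=w(p,L)
    r=np.r_[proj(S,W)-os,proj(T,W)-ot]
    return r if full else r.ravel()
for y0 in (0,2,4):
  for w0 in (0.,1.5,3,4.5):
    s=least_squares(res,[400,250,y0,w0],loss="soft_l1")
    if s.cost<60: print(s.x,s.cost)
    if s.cost<60 and y0==0: print(res(s.x,True).round(1))
print(readout.get_joint_pos())
E
```

```text
[501.75792645 286.82571209  95.198957    75.4063784 ] 49.80196615444455
[[ -1.   -3.2]
 [ -0.7  -2.1]
 [ 10.9   8.7]
 [-12.6 -15.8]
 [ -0.1  -0.8]
 [ -0.1  -0.3]
 [ -1.2  -0.6]
 [ -0.6   0.4]]
[501.79647433 287.71885897 114.04910843  -1.96931391] 56.80337902378276
[[ -0.5  -3.1]
 [ -0.2  -2. ]
 [ -4.4   5.4]
 [  3.5 -12.4]
 [ -0.6  -0.8]
 [ -0.6  -0.4]
 [ 14.7  -0.2]
 [-17.6  -0.1]]
[ 501.75790593  286.82573859  114.04851286 -433.53160101] 49.801966129546074
[[ -1.   -3.2]
 [ -0.7  -2.1]
 [ 10.9   8.7]
 [-12.6 -15.8]
 [ -0.1  -0.8]
 [ -0.1  -0.3]
 [ -1.2  -0.6]
 [ -0.6   0.4]]
[501.75789503 286.82575266  -5.33200805 -25.12453761] 49.801966154633845
[[ -1.   -3.2]
 [ -0.7  -2.1]
 [ 10.9   8.7]
 [-12.6 -15.8]
 [ -0.1  -0.8]
 [ -0.1  -0.3]
 [ -1.2  -0.6]
 [ -0.6   0.4]]
[5.01757895e+02 2.86825753e+02 9.51177261e-01 8.20343510e-03] 49.80196615424095
[501.79647447 287.71885769   7.2349582   85.9952666 ] 56.80337901704116
[501.75790429 286.82574078   0.9511773    6.29137453] 49.80196613244385
[501.75791881 286.825722     0.95117736   6.29135159] 49.80196613523053
[505.30045069 289.67783641 -11.60183097  28.2768764 ] 57.28754578882234
[501.75791885 286.82572198 -11.61519325  25.14090759] 49.80196613514661
[502.07008996 288.10106925   0.95310019   5.10721906] 54.67802261616793
[502.07006052 288.10115049   0.95309995   5.10717173] 54.67802262316618
[ 1.13039152  0.33261975 -0.06467724  1.4605824   0.02160793  1.34987607
 -0.08847154]
```

```bash
python3 - <<'E'
from h import *
from cell import eyes, bot
S=eyes.snapshot("scene");T=eyes.snapshot("top")
so=lambda u,v:(u/3.3+220,v/3.3+160); to=lambda u,v:((u-396)/3.3+325,v/3.3+190)
os=np.array([so(187,230),so(175,65),so(95,155),so(57,113)]);ot=np.array([to(560,145),to(640,377),to(681,231),to(733,265)])
def res(p,full=False):
    d=18*np.array([np.cos(p[3]),np.sin(p[3]),0]);n=np.array([-84,0,134.])
    L=np.array([[15,0,148],[-98,78,114],n+d,n-d]);W=w(p,L)
    r=np.r_[proj(S,W)-os,proj(T,W)-ot]
    return r if full else r.ravel()
for w0 in (0,1.5,3,4.5):
    s=least_squares(res,[500,287,.95,w0],loss="soft_l1"); print(s.x,s.cost)
    if s.cost<20:p=s.x; print(res(s.x,True).round(1))
N=w(p,[-84,0,133]); H=w(p,[-98,78,114]); print("nut",N,"handle",H,"wing world ang",p[2]+p[3])
np.save("p.npy",p)
# reachable jaw angles above the nut / handle
for nm,P in(("nut",N),("han",H)):
  for a in np.arange(-3.14,3.15,.35):
    q=bot.ik(P+[0,0,60],down(a)); print(nm,round(a,2),None if q is None else np.round(q,2))
E
```

```text
[5.02490671e+02 2.87791445e+02 9.55236434e-01 9.62502651e-03] 10.966628898110345
[[-0.5 -2.8]
 [-0.5 -1.7]
 [-0.3 -3.5]
 [-0.9 -2.6]
 [-0.7 -1.1]
 [-0.4 -0.8]
 [-1.7 -1.1]
 [-1.  -0.2]]
[5.02490663e+02 2.87791440e+02 9.55236410e-01 9.62711117e-03] 10.966628898170152
[[-0.5 -2.8]
 [-0.5 -1.7]
 [-0.3 -3.5]
 [-0.9 -2.6]
 [-0.7 -1.1]
 [-0.4 -0.8]
 [-1.7 -1.1]
 [-1.  -0.2]]
[502.49066764 287.79144286   0.95523642 -37.68948588] 10.966628898050496
[[-0.5 -2.8]
 [-0.5 -1.7]
 [-0.3 -3.5]
 [-0.9 -2.6]
 [-0.7 -1.1]
 [-0.4 -0.8]
 [-1.7 -1.1]
 [-1.  -0.2]]
[502.49066574 287.79144149   0.95523642   6.29281175] 10.96662889807486
[[-0.5 -2.8]
 [-0.5 -1.7]
 [-0.3 -3.5]
 [-0.9 -2.6]
 [-0.7 -1.1]
 [-0.4 -0.8]
 [-1.7 -1.1]
 [-1.  -0.2]]
nut [453.9877426  219.20961849 133.        ] handle [382.22080072 252.81774328 114.        ] wing world ang 7.248048170144317
nut -3.14 [ 0.54  0.31 -1.23  1.79  0.31  1.26  2.37]
nut -2.79 None
nut -2.44 None
nut -2.09 [-1.23  0.1   0.74  1.87 -0.07  1.2  -2.56]
nut -1.74 [ 0.6   0.37 -1.33  1.79  0.37  1.28 -2.56]
nut -1.39 [ 0.56  0.33 -1.26  1.79  0.33  1.26 -2.18]
n
[... 783 characters left out ...]
 -2.42]
han -1.39 [-0.82  0.01  0.13  1.98 -0.    1.16 -2.07]
han -1.04 [-0.42  0.03 -0.27  1.96  0.01  1.16 -1.73]
han -0.69 [-0.03  0.06 -0.67  1.94  0.04  1.16 -1.4 ]
han -0.34 [ 0.17  0.08 -0.87  1.93  0.06  1.16 -1.07]
han 0.01 [ 0.17  0.08 -0.87  1.93  0.06  1.16 -0.72]
han 0.36 [ 0.17  0.08 -0.87  1.93  0.06  1.16 -0.37]
han 0.71 [ 0.17  0.08 -0.87  1.93  0.06  1.16 -0.02]
han 1.06 [ 0.17  0.08 -0.87  1.93  0.06  1.16  0.33]
han 1.41 [ 0.17  0.08 -0.87  1.93  0.06  1.16  0.68]
han 1.76 [ 0.66  0.28 -1.47  1.92  0.3   1.21  0.85]
han 2.11 [ 0.53  0.16 -1.27  1.92  0.17  1.18  1.31]
han 2.46 [ 0.53  0.16 -1.27  1.92  0.17  1.18  1.66]
han 2.81 [ 0.53  0.16 -1.27  1.92  0.17  1.18  2.01]
```

```bash
python3 - <<'E'
from h import *
from cell import eyes, bot
S=eyes.snapshot("scene");T=eyes.snapshot("top")
def ray(s,u,v): return rot(s["attitude"]).apply([(u-s["cx"])/s["fx"],(v-s["cy"])/s["fy"],1])
def tri(a,b):
    d,e=ray(S,*a),ray(T,*b); k=np.linalg.lstsq(np.c_[d,-e],T["eye"]-S["eye"],rcond=None)[0]
    A,B=S["eye"]+k[0]*d,T["eye"]+k[1]*e; return ((A+B)/2).round(),np.linalg.norm(A-B).round()
print("stand top",tri((63,88),(635,228))," eyepiece",tri((148,8),(625,420)),tri((115,5),(600,375)),"knob",tri((145,153),(530,270)))
for r in (300,350,400,450,500):
  for z in (400,500,600):
    l=[]
    for az in (-1.15,-.7,-.2,.2,.45):
      q=bot.ik([r*np.cos(az),r*np.sin(az),z],down(-.6)); l.append(None if q is None else [float(x) for x in np.round(q,2)])
    print(r,z,sum(x is not None for x in l),l[2],l[4])
E
```

```text
stand top (array([490., -14., 372.]), np.float64(5.0))  eyepiece (array([242.,  -0., 345.]), np.float64(11.0)) (array([314.,  21., 388.]), np.float64(49.0)) knob (array([442.,  43., 195.]), np.float64(0.0))
300 400 5 [0.81, -0.46, -0.47, 1.84, -0.2, 1.71, -0.25] [0.18, -0.46, -0.48, 1.84, -0.21, 1.72, -0.89]
300 500 5 [0.85, -0.4, -0.48, 1.59, -0.19, 1.9, -0.26] [0.22, -0.41, -0.49, 1.59, -0.2, 1.9, -0.9]
300 600 0 None None
350 400 5 [0.81, -0.33, -0.53, 1.76, -0.17, 1.67, -0.31] [0.76, -0.49, -0.86, 1.75, -0.37, 1.72, -0.69]
350 500 5 [0.85, -0.29, -0.55, 1.52, -0.16, 1.87, -0.32] [0.84, -0.44, -0.87, 1.51, -0.35, 1.91, -0.7]
350 600 0 None None
400 400 5 [0.77, -0.2, -0.56, 1.67, -0.11, 1.64, -0.39] [0.94, -0.41, -1.06, 1.65, -0.36, 1.69, -0.73]
400 500 5 [0.79, -0.16, -0.57, 1.43, -0.09, 1.84, -0.4] [0.82, -0.27, -1.03, 1.42, -0.24, 1.86, -0.87]
400 600 5 [0.79, -0.06, -0.63, 1.13, -0.04, 2.06, -0.46] [0.87, -0.1, -1.25, 1.11, -0.1, 2.06, -1.02]
450 400 5 [0.71, -0.07, -0.57, 1.58, -0.04, 1.63, -0.45] [1.07, -0.24, -1.34, 1.55, -0.23, 1.64, -0.88]
450 500 5 [0.72, -0.03, -0.59, 1.33, -0.02, 1.84, -0.48] [0.71, -0.02, -1.21, 1.31, -0.02, 1.84, -1.1]
450 600 5 [0.53, 0.06, -0.47, 1.03, 0.03, 2.06, -0.52] [-0.1, 0.06, -0.48, 1.03, 0.03, 2.06, -1.17]
500 400 5 [0.65, 0.05, -0.57, 1.47, 0.03, 1.63, -0.51] [0.42, 0.1, -1.03, 1.45, 0.09, 1.64, -1.2]
500 500 5 [0.65, 0.09, -0.59, 1.22, 0.05, 1.84, -0.53] [0.5, 0.22, -1.27, 1.2, 0.22, 1.87, -1.3]
500 600 0 None None
```

```bash
python3 - <<'E'
from h import *
from cell import eyes, bot, fingers, readout
import cv2
p=np.load("p.npy")
bot.servo_line([230,-470,540],velocity=250)
q=np.array(readout.get_joint_pos()); print(q.round(2),readout.get_clock())
q[0]-=1.95; q[2]+=.4; bot.goto_joints(q); print(readout.get_ee_pos(),readout.get_clock())
fingers.command_gripper(0.5)
N=w(p,[-84,0,133]); a=p[2]-np.pi/2
bot.reach(N+[0,0,150],down(a)); print(readout.get_joint_pos(),readout.get_clock(),readout.get_wrist_force())
s=eyes.snapshot("wrist"); cv2.imwrite("pics/wrist1.png",cv2.convertScaleAbs(s["image"][:,:,::-1],alpha=1.2))
print(proj(s,N),proj(s,w(p,[[-98,78,114],[-84,0,107],[-84+27,0,133],[-84-27,0,133]])))
E
```

```text
[ 1.09  0.14 -0.07  1.07  0.01  1.93 -0.13] 1.825
[471.13765486 239.11136402 543.90821466] 4.475
[-0.89983889  0.03029789  0.37010092  1.72218609 -0.01115026  1.38944877
 -1.14156479] 5.9917 [ 0.75332773 -1.0852394   1.52661419]
[[315.54140819 220.82895743]] [[216.60473295 231.07151723]
 [315.55115738 211.70326354]
 [315.57705067 184.39665433]
 [315.50775028 255.23272316]]
```

View pics/wrist1.png

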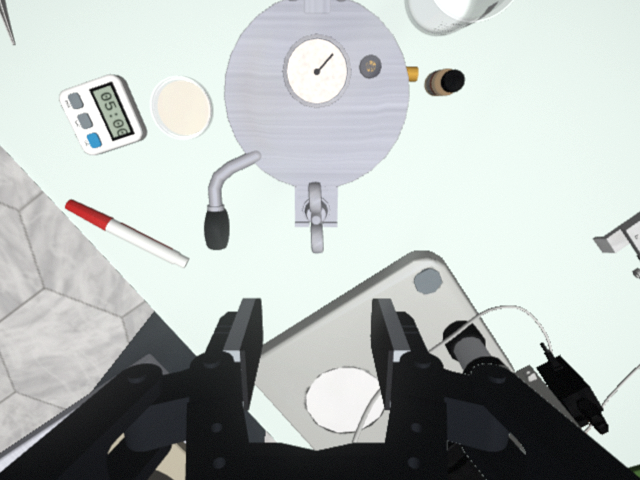

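The nut's wings run from (314,184) to (317,252), within about 2 mm of the prediction. I'll grasp it and unscrew.

```bash
cat >> h.py <<'E'
def turn(bot,readout,N,a0,z0,dth,step=.39):
    n=int(np.ceil(dth/step))
    for i in range(1,n+1):
        t=dth*i/n; bot.servo_line([N[0],N[1],z0+8*t/(2*np.pi)],down(a0+t),velocity=1.3)if 0 else bot.reach([N[0],N[1],z0+8*t/(2*np.pi)],down(a0+t))
    print("turn",readout.get_clock(),readout.get_opening(),np.round(readout.get_wrist_force(),1),np.round(readout.get_wrist_torque(),2),np.round(readout.get_joint_pos(),2))
E
python3 - <<'E'
from h import *
from cell import eyes, bot, fingers, readout
p=np.load("p.npy")
N=w(p,[-82.5,0,134]); a=p[2]-np.pi/2+.03
bot.reach(N,down(a)); print(readout.get_wrist_force())
fingers.command_gripper(0.0,100); print(readout.get_opening(),readout.get_wrist_force(),readout.get_clock())
turn(bot,readout,N,a,134,.4)
E
```

```text
[0.18244692 0.51136182 0.155469  ]
0.06666175429841481 [-2.72967766  0.44860543  8.90775525] 7.1083
turn 7.725 0.0659106348839315 [-3.6  1.4  9.3] [0.17 0.97 0.09] [-0.85  0.16  0.34  1.92 -0.06  1.08 -0.67]
```

```bash
python3 - <<'E'
from h import *
from cell import eyes, bot, fingers, readout
import cv2
p=np.load("p.npy")
N=w(p,[-82.5,0,134]); a=p[2]-np.pi/2+.03
print(readout.get_finger_force())
turn(bot,readout,N,a+.4,134+8*.4/6.283,1.9)
z=134+8*2.3/6.283
fingers.command_gripper(0.4); bot.servo_line([N[0],N[1],z+100],velocity=250)
s=eyes.snapshot("wrist"); cv2.imwrite("pics/wrist2.png",cv2.convertScaleAbs(s["image"][:,:,::-1],alpha=1.2))
print(proj(s,N+[0,0,3]),readout.get_clock())
E
```

```text
98.48255490796873
turn 9.975 0.06714225140041713 [-13.6  -6.   18. ] [-1.49  3.09  0.14] [-0.71  0.15  0.18  1.91 -0.03  1.09  1.2 ]
[[315.10349679 239.51610309]] 10.9583
```

View pics/wrist2.png

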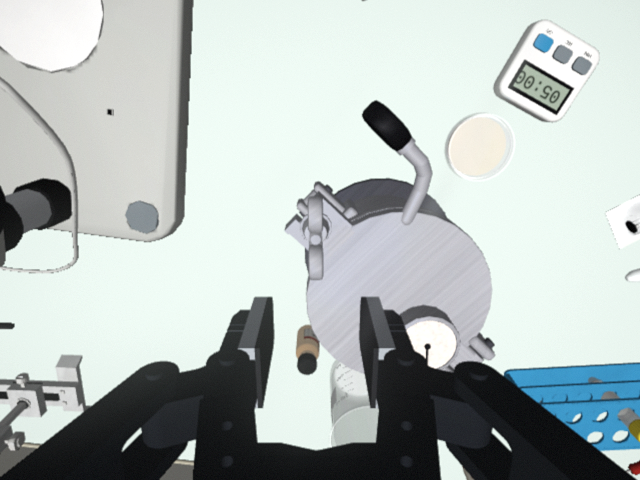

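The nut followed the full 2.3 rad; the wings sit upright in the image at about (316,240). I'll regrasp and turn it again.

```bash
python3 - <<'E'
from h import *
from cell import eyes, bot, fingers, readout
import cv2
p=np.load("p.npy")
N=w(p,[-82.5,0,134]); a=p[2]-np.pi/2+.03+2.3-np.pi; z=134+8*2.3/6.283
bot.reach([N[0],N[1],z+40],down(a)); bot.servo_line([N[0],N[1],z],velocity=100)
print(np.round(readout.get_wrist_force(),1),readout.get_clock())
fingers.command_gripper(0.0,100); print(readout.get_opening())
turn(bot,readout,N,a,z,2.3)
z+=8*2.3/6.283
fingers.command_gripper(0.4); bot.servo_line([N[0],N[1],z+60],velocity=250)
bot.reach(w(p,[-60,0,z+130]),down(p[2]-np.pi/2))
s=eyes.snapshot("wrist"); cv2.imwrite("pics/wrist3.png",cv2.convertScaleAbs(s["image"][:,:,::-1],alpha=1.2))
print(proj(s,w(p,[-84,0,z])),readout.get_clock())
E
```

```text
[0.4 0.3 0. ] 14.0083
0.069204144685024
turn 16.9917 0.06522039629923801 [-6.8 -2.6 11.1] [-0.62  1.6   0.1 ] [-1.21  0.17  0.74  1.93 -0.13  1.09  0.45]
[[316.14087353 260.62327321]] 19.1583
```

View pics/wrist3.png

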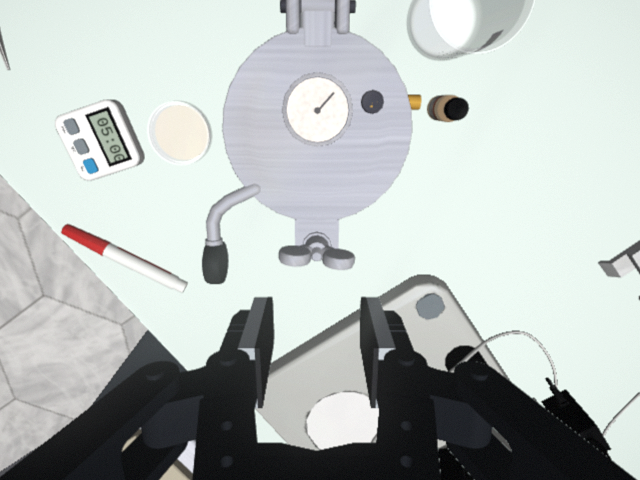

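```bash
python3 - <<'E'
from h import *
from cell import eyes, bot, fingers, readout
import cv2
p=np.load("p.npy"); o=down(p[2]-np.pi/2)
fingers.command_gripper(0.0)
bot.reach(w(p,[-48,0,170]),o); bot.servo_line(w(p,[-48,0,138]),velocity=120)
for x,z in((-80,133),(-105,127),(-130,121)):
    bot.servo_line(w(p,[x,0,z]),velocity=80); print(x,np.round(readout.get_wrist_force(),1),readout.get_clock())
bot.servo_line(w(p,[-120,0,210]),velocity=200)
fingers.command_gripper(0.5); bot.reach(w(p,[-98,78,200]),o)
s=eyes.snapshot("wrist"); cv2.imwrite("pics/wrist4.png",cv2.convertScaleAbs(s["image"][:,:,::-1],alpha=1.2))
print(proj(s,w(p,[-98,78,114])),readout.get_clock(),readout.get_joint_pos())
E
```

```text
-80 [ 0.8 -0.7  0.2] 21.0417
-105 [-0.1  0.5  0.2] 21.5167
-130 [0.8 0.8 0.8] 21.9917
[[317.51017136 251.14174297]] 23.55 [-1.43621184 -0.05682513  0.74242121  1.96726389  0.04121233  1.21639173
 -1.32426609]
```

View pics/wrist4.png

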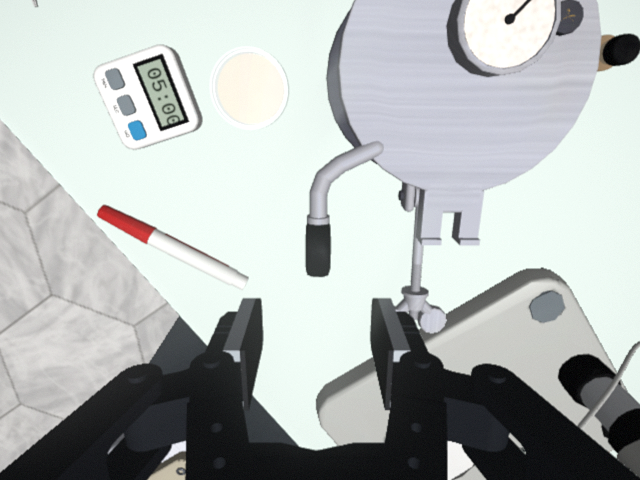

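The bolt lies down at about (417,300), clear of the slot, and the handle is at (317,248). Next I lift the lid.

```bash
python3 - <<'E'
from h import *
from cell import eyes, bot, fingers, readout
import cv2
p=np.load("p.npy"); o=down(p[2]-np.pi/2)
def hp(t):
    x,z=-176.5,13; return w(p,[80+x*np.cos(t)+z*np.sin(t),78,101-x*np.sin(t)+z*np.cos(t)-10])
ts=np.linspace(0,1.61,11)
print([bot.ik(hp(t),o) is not None for t in ts])
bot.servo_line(hp(0),velocity=150); print(np.round(readout.get_wrist_force(),1))
fingers.command_gripper(0.0,50); print(readout.get_opening())
for t in ts[1:]:
    bot.servo_line(hp(t),velocity=100); print(round(t,2),np.round(readout.get_wrist_force(),1),round(readout.get_opening(),3),readout.get_clock())
E
```

```text
[True, True, True, True, True, True, True, True, True, True, True]
[ 1.3 -0.1 -0.7]
0.1559185997307783
0.16 [-0.8 -0.8  3.2] 0.161 25.1417
0.32 [-0.4 -0.1  1.8] 0.159 25.575
0.48 [-3.9 -2.1  4.7] 0.155 26.0083
0.64 [-1.8 -2.9  4.7] 0.159 26.4417
0.8 [-0.2 -0.9  0.3] 0.159 26.875
0.97 [ 2.9  2.2 -2.7] 0.157 27.3083
1.13 [ 3.3 -0.5 -4.1] 0.158 27.7417
1.29 [ 3.2 -1.3 -3.3] 0.155 28.175
1.45 [ 4.  -1.9 -1.8] 0.154 28.6083
1.61 [ 4.8 -3.  -1.2] 0.156 29.0417
```

```bash
python3 - <<'E'
from h import *
from cell import eyes, bot, fingers, readout
import cv2
P=np.array(readout.get_ee_pos()); fingers.command_gripper(0.45)
bot.servo_line(P+[0,0,130],velocity=150)
s=eyes.snapshot("scene"); cv2.imwrite("pics/s5.png",cv2.resize(s["image"][120:380,150:450,::-1],None,fx=2.2,fy=2.2))
print(readout.get_clock(),readout.get_wrist_force())
E
```

```text
30.475 [0.13615352 0.08915145 0.23867927]
```

View pics/s5.png

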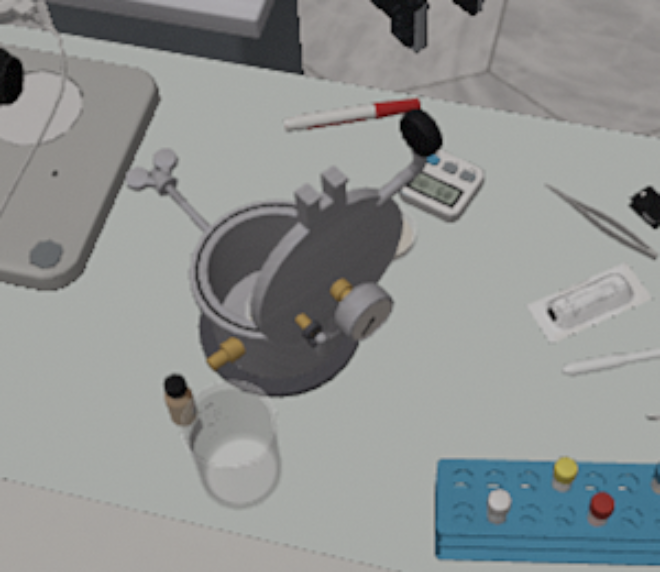

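The lid stands upright with the grip at crop (421,132), the bolt is down, and the bystanders haven't moved. I'll check the lid angle and hand in if it is good.

```bash
python3 - <<'E'
from h import *
from cell import eyes, job
p=np.load("p.npy"); s=eyes.snapshot("scene"); o=np.array([150+421/2.2,120+132/2.2])
hp=lambda t:w(p,[80-178*np.cos(t)+13*np.sin(t),78,101+178*np.sin(t)+13*np.cos(t)])
ts=np.arange(1.3,1.8,.02); e=[np.linalg.norm(proj(s,hp(t))[0]-o-[-.5,-2.2]) for t in ts]
t=ts[np.argmin(e)]; print(t,min(e))
if 1.5<t<1.72: print(job.job_done())
E
```

```text
1.5400000000000003 0.222041507855997
the job is handed in; nothing more can be done
None
```

The pot is open and the job is handed in at about 31 s. The nut is unscrewed about 4.6 rad, the bolt lies down, the lid stands at about 1.54 rad by the camera (upright is 1.57), and the bystanders in view look unmoved.

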